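# Seat a silver stem in the sprung V-block and hold it down

## Task

Take the silver candlestick stem (not the copper one) off its wooden board and lay it, without dropping it, in the two Vs of the green-based V-block, seated on both sides of both Vs and sticking out about evenly at the two ends. Then press it straight down at its middle until the sprung block has sunk about halfway of its 10 mm travel, and finish while still holding it pressed there, as if for the engraver; leave everything else on the bench undisturbed.

Things in the scene. Friction and masses are not known exactly. Their poses are not given: they have to be found in the camera images.
- silver_stem: Silver-grey metal candlestick stem, loose, 0.3 to 0.46 kg: straight round barrel 32 mm in diameter, 124 mm long, with a spigot 18 mm in diameter and 10 mm long at each end, the same both ways round; thin dark rings 24 and 29 mm either side of its middle. Origin on its axis at mid-length; x along its axis. Starts lying on one of two wooden boards (which varies), axis 28 mm above the bench.
- copper_stem: The same shape in reddish copper, lying on the other board; leave it there. Origin and axes as for the silver stem.
- board_a: Fixed dark wooden board 150 x 110 x 12 mm under the silver stem, origin at the centre of its underside, x along the stem. Four light cleats 8 mm high, 18 mm long and 14 mm wide stand 0.5 mm clear of the barrel's sides, from 39 to 57 mm either side of the middle; the middle 78 mm is free for fingers.
- board_b: The same board under the copper stem.
- v_base: Fixed green base plate of the V-block, 170 x 90 x 12 mm, origin at the centre of its underside on the bench, x along the V groove. Green guide housing 70 x 50 mm up to 30 mm high in its middle.
- v_seat (a point): Where the middle of the stem's axis lies when seated: 90 mm above the bench with the block up; sinks with it. x along the groove, z up. Heights with the block up: beam (112 x 56 mm) top 54 mm; V roots 67.4, V tops 88.4 mm, mouths 42 mm wide, 90 degrees. Each V block is 20 mm long (32 to 52 mm either side of the middle), 60 mm wide; 64 mm between them is free for fingers.
- v_block (a joint): How far the sprung V-block (dark steel beam carrying two V-notched blocks) has sunk, m: 0 up, 0.010 fully down. It stays up under the stem's weight (6 N preload), then sinks 1 mm per 1.2 N: 5 mm at 12 N in all, stem weight included.
- cup: Silver open cup, 68 mm across, 75 mm high, bystander; origin under its centre.
- jar: Closed amber glass jar, 56 mm across, 70 mm high, bystander; origin under its centre.
- hammer: Hammer with a light wooden handle lying near the robot, bystander; x along its handle.
- brush: Small wooden-handled brush lying on the bench, bystander; x along its handle.
- brass_weight: Brass weight 44 mm across and 44 mm high, bystander; origin under its centre.
- flat_block: Square steel block 80 x 80 x 30 mm, bystander; origin under its centre.
There are look-alikes about, which are no part of the job. What is shaped like the silver_stem but blue or yellow is not meant.

How it is judged:
On the way, in this order (a step that is already met when the one before it is completed fails the run):
1. the silver stem is lifted off its board in the fingers (height (world z) of silver_stem above 0.045 m and contact force between silver_stem and the fingers above 1 N and contact force between silver_stem and board_a below 0.1 N), for 0.2 s.
2. the silver stem lies in both Vs (x of silver_stem in the frame of v_seat between -0.01 and 0.01 m and y of silver_stem in the frame of v_seat between -0.003 and 0.003 m and z of silver_stem in the frame of v_seat between -0.003 and 0.003 m and angle between the x axis of silver_stem and the x axis of v_seat, either way round below 0.05 rad), for 0.2 s.
At the end, for the whole second after the job is handed in: For a second the fingers (over 2 N) hold the silver stem still in the Vs: middle within 10 mm of the seat along the groove, 3 mm across and in height; axis within 0.05 rad; over 1 N on each of the four V flanks (v_block_c0 to c3); block sunk 2.5 to 8 mm (all of step 2 and contact force between silver_stem and v_block_c0 above 1 N and contact force between silver_stem and v_block_c1 above 1 N and contact force between silver_stem and v_block_c2 above 1 N and contact force between silver_stem and v_block_c3 above 1 N and value of joint v_block between 0.0025 and 0.008 m and contact force between silver_stem and the fingers above 2 N and linear speed of silver_stem below 0.02 m/s); the arm keeps its last pose, push and grip.
It fails at once if the silver stem is dropped (let go more than 20 mm above its seat) (height (world z) of silver_stem above 0.11 m and contact force between silver_stem and the fingers below 0.05 N).
It fails at once if the copper stem is moved more than 30 mm (distance of copper_stem from where it was at the start of the episode above 0.03 m).
It fails at once if another bystander is moved more than 30 mm (distance of any of cup, jar, hammer, brush, brass_weight, flat_block from where it was at the start of the episode above 0.03 m).
It also fails if it takes over 45 s, if anything falls off the work surface, if the arm or the gripper's body presses on something with over 40 N, if the wrist force passes 120 N, or if a joint passes its speed limit or range.

## Robot

A 7-joint arm with a two-finger parallel gripper is mounted at the origin on the work surface. World frame = base frame: x ahead of the robot, y to its left, z up, the work surface at z = 0. Lengths are in m, angles in rad, forces in N, time in s.
With the tool pointing down it reaches from about 0.425 to 0.95 m from the base axis. Payload 16.7 kg.
Tool frame: the origin (TCP) lies at the very end of the fingers, on their centre line; the grasp point (between the pads) lies 19 mm behind it; y points along the fingers, x is the direction in which the jaws open and shut, and the axes are right-handed (so a half turn about y gives the same grasp; the last joint's range is limited). The gripper opens to 94 mm and grips with 3 to 60 N. Pads are 16 mm wide; open, the fingers measure 119 mm over their backs; the gripper's body (75 mm by 177 mm) begins 78 mm behind the grasp point.
Start: joints at [0.993, 0.426, 0.074, 1.606, -0.034, 1.111, -0.067], TCP at [0.281, -0.614, 0.205] pointing down, gripper open.
Joint ranges: [-2.85, 2.85], [-0.5, 2.14], [-1.23, 1.37], [0.21, 2.46], [-1.02, 4.16], [0.16, 2.05], [-2.73, 2.73]. Speed limits (rad/s): [1.89, 1.89, 2.39, 2.39, 3.01, 3.01, 3.01].

## Interface

Orientations are given as a unit quaternion [w, x, y, z].
In Python, from station import state, capture, close_job gives the robot as it stands.
- The arm moves only by the tool send_rows, never from a script. Its argument "moves" is a list of rows, each a list of 3 entries, a list of its own where there are three numbers: the shift along the tool's x, y, z in units of 25 mm (1.0 is 25 mm), then the turn about the tool's y in units of 8 degrees (1.0 is 8 degrees), then the opening, from 0 (shut) to 1 (fully open). In form: [[[x, y, z], yaw, fingers], ...]. A call has 1 to 20 rows; each row shifts and turns the pose as measured when the row begins, along the tool's axes as they then stand; what a row does not reach is not made up. A row lasts 1/10 s, in which the tool goes at most 50 mm and 8.59 degrees, less where a joint would pass 70% of its speed; a pose out of reach is approached as far as the arm can. A call is refused whole if a number of a shift passes 1 or a number of a turn 1, either way. A call with a gripper value outside its range is refused whole. The fingers move at their own pace and stop on an object; the grip force is fixed at half the most. Time passes only in rows, so rows that do not move let the fingers close. It gives the time, the measured TCP pose, the force and the opening at its end, in the units of the state.
- state(): the state, without advancing time (a new reading comes with each control period).
- capture(name): name is "scene" or "top"; returns a dict with "color" (480x640x3 uint8, red, green, blue), "vfov" (degrees; the focal length in pixels is half the picture's height over the tangent of half this angle, whatever the lens; pixels are square), "cx", "cy" (the principal point, pixels), "D" ([k1, k2, p1, p2, k3] as OpenCV has them; the pictures are not rectified), "T" (4x4, takes a point from camera to world coordinates). Camera axes: x right, y up, looking along -z (the intrinsics and any distortion apply to the point x, -y, -z); pixel columns grow to the right and rows downward; lengths in m; the calibration is good to about 2 mm. A picture is of the moment at which its call begins. There is no depth.
- close_job(): hands the job in, once; it reports no verdict.
The state is a dict: "t": time; "joint_positions": joint angles; "joint_velocities": joint speeds; "joint_efforts": joint torques, N m; "ee_pos": TCP position; "tcp_rot": TCP orientation; "contact_force": force on the tool from outside, world axes, zero at the start; "wrist_torque": the same for the moment, N m; "finger_gap": finger opening in m.
Only numpy, scipy, OpenCV 4.12 (cv2) and the standard library are available. Lean on these libraries where they do the work, as an engineer would, in place of code of your own. Each camera call takes 0.05 s, during which the arm holds its last target.

## Working session

There is one attempt and no reset: what is moved stays moved. The work goes in short steps, Python scripts to look and compute and a tool call to move; the robot and the scene stay as the last step left them, time stands still between calls to the robot, and variables do not carry over. Pictures are saved under pics/ and viewed, and the job is handed in when it is done.

Besides the shell and the picture viewer there is one more tool, called after "Request:" by a JSON object that holds its "method" and its "body". send_rows: Moves the arm, as the interface text tells. Its arguments: {"type":"object","properties":{"moves":{"type":"array","items":{"type":"array"}}},"required":["moves"]}

```bash
mkdir -p pics; ls; python3 - <<'E'
from station import state,capture
import cv2,numpy as np
s=state()
for k in s: print(k,np.round(s[k],4))
for n in("scene","top"):
    c=capture(n); cv2.imwrite(f"pics/{n}0.png",c["color"][:,:,::-1]); print(n,c["vfov"],c["cx"],c["cy"],c["D"],np.round(c["T"],4).tolist())
E
```

```text
pics
t 0.0
joint_positions [ 0.9925  0.4267  0.0739  1.6066 -0.0341  1.1108 -0.0671]
joint_velocities [ 0.0012 -0.0015  0.0002  0.0022  0.0001 -0.0008  0.0008]
joint_efforts [ 4.00000e-04 -9.35807e+01  3.66780e+00 -4.54193e+01 -4.85000e-02
  2.03000e-02  1.00000e-04]
ee_pos [ 0.2805 -0.6135  0.2048]
tcp_rot [ 0.5951 -0.5947  0.3826 -0.3818]
contact_force [-0.4221 -0.7074 -0.3483]
wrist_torque [-0.0359 -0.0169 -0.0503]
finger_gap 0.0939
scene 50.636424254627826 319.05892576685824 241.56568822998662 [-0.02594935  0.          0.          0.          0.        ] [[0.5442, -0.6449, 0.5366, 1.1773], [0.8389, 0.4137, -0.3536, -0.4754], [0.0061, 0.6426, 0.7662, 1.0927], [0.0, 0.0, 0.0, 1.0]]
top 52.53503150514409 323.6924827392727 238.82739621571 [-0.06847711  0.          0.          0.          0.        ] [[-0.0139, 0.9942, -0.1066, 0.4041], [-0.9998, -0.0127, 0.0121, -0.0185], [0.0107, 0.1068, 0.9942, 1.0574], [0.0, 0.0, 0.0, 1.0]]
```

View pics/scene0.png

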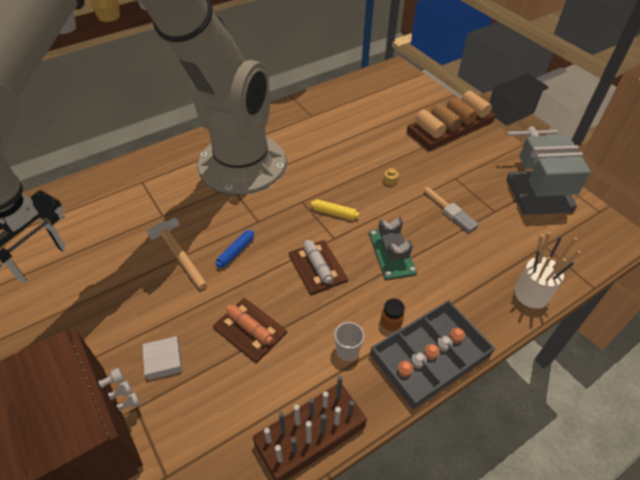

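View pics/top0.png

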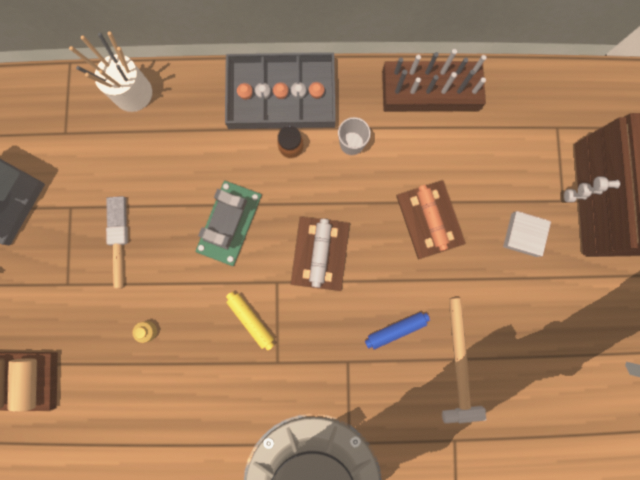

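The scene shows four stem-shaped things. In the top view they are silver at (320,252), copper at (433,217), yellow at (250,320) and blue at (397,330). The silver-grey one on the dark board with cleats fits the description. The V-block is at top (229,222) and scene (392,250). Next I'll confirm this in enlarged crops.

```bash
python3 - <<'E'
import cv2,numpy as np
t=cv2.imread("pics/top0.png");s=cv2.imread("pics/scene0.png")
a=cv2.resize(t[165:305,185:365],None,fx=4.4,fy=4.2,interpolation=cv2.INTER_CUBIC)
a=cv2.resize(t[170:300,185:360],None,fx=4.5,fy=4.5,interpolation=cv2.INTER_CUBIC)
b=cv2.resize(s[205:305,280:430],None,fx=5,fy=5,interpolation=cv2.INTER_CUBIC)
cv2.imwrite("pics/crop_t.png",a);cv2.imwrite("pics/crop_s.png",b)
E
```

```text
(no output)
```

View pics/crop_t.png

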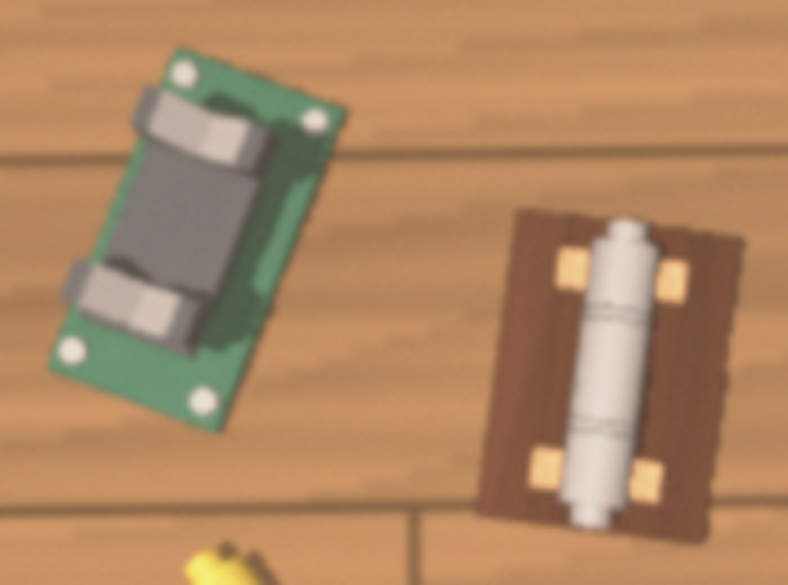

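View pics/crop_s.png

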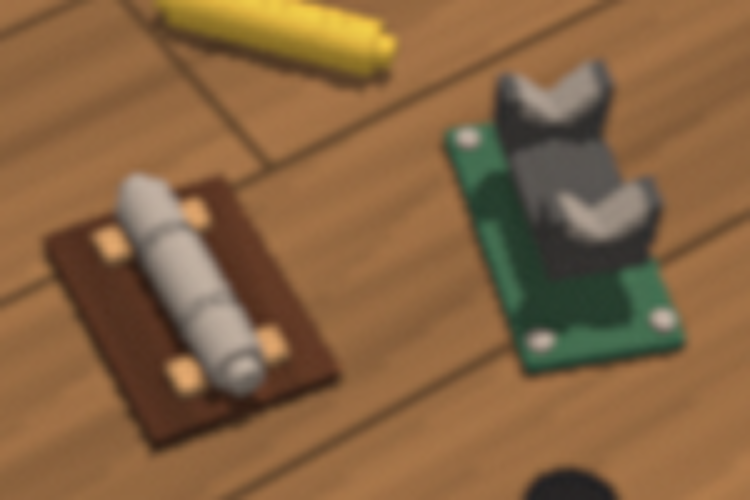

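The crops confirm the silver stem: round, grey, with rings, on the dark board with light cleats. Next I'll measure both poses.

```bash
cat > h.py <<'E'
import cv2,numpy as np
from station import state,capture
def cam(n):
    c=capture(n); f=240/np.tan(np.radians(c["vfov"]/2))
    c["K"]=np.array([[f,0,c["cx"]],[0,f,c["cy"]],[0,0,1]]); c["D"]=np.array(c["D"],float);c["T"]=np.array(c["T"]); return c
def ray(c,uv):
    p=cv2.undistortPoints(np.array(uv,float).reshape(-1,1,2),c["K"],c["D"]).reshape(-1,2)
    d=np.c_[p[:,0],-p[:,1],-np.ones(len(p))]@c["T"][:3,:3].T
    return c["T"][:3,3],d
def onz(c,uv,z):
    o,d=ray(c,uv); return o+d*((z-o[2])/d[:,2])[:,None]
def big(m):
    k,_=cv2.findContours(m.astype(np.uint8),cv2.RETR_EXTERNAL,cv2.CHAIN_APPROX_NONE); return k
def rect(P):
    (x,y),(w,h),a=cv2.minAreaRect((P[:,:2]*1000).astype(np.float32))
    if w<h: a+=90; w,h=h,w
    a=(a+90)%180-90
    return np.round([x,y,w,h,a],2)
E
python3 - <<'E'
from h import *
for n,gb,sb in(("top",(185,170,270,280),(285,205,360,300)),("scene",(360,205,425,285),(280,225,355,300))):
    c=cam(n); im=c["color"]; hsv=cv2.cvtColor(im,cv2.COLOR_RGB2HSV)
    H,S,V=[hsv[...,i].astype(int) for i in range(3)]
    def box(b):
        m=np.zeros(H.shape,bool); m[b[1]:b[3],b[0]:b[2]]=1; return m
    g=(H>55)&(H<90)&(S>70)&box(gb)
    k=max(big(g),key=cv2.contourArea); print(n,"green z12",rect(onz(c,k.reshape(-1,2),.012)))
    # board: brown dark
    b=((V<135)&(S>90)&((H<14)|(H>170)))&box(sb)
    k=max(big(b),key=cv2.contourArea); print(n,"board z12",rect(onz(c,k.reshape(-1,2),.012)))
    s=(S<55)&(V>90)&box(sb)
    k=max(big(s),key=cv2.contourArea); print(n,"stem z28",rect(onz(c,k.reshape(-1,2),.028)),cv2.contourArea(k))
    # screws
    w=(S<60)&(V>170)&box(gb)
    for q in big(w):
        if 3<cv2.contourArea(q)<60:
            M=cv2.moments(q); uv=[M["m10"]/M["m00"],M["m01"]/M["m00"]]; print("  white",np.round(uv,1),cv2.contourArea(q),np.round(onz(c,uv,.013)[0]*1000,1))
    o=im.copy(); o[g]=[255,0,255]; o[b]=[0,255,255]; o[s]=[255,255,0]; o[w]=[255,0,0]
    x0,y0,x1,y1=(180,160,370,300) if n=="top" else (270,200,430,310)
    cv2.imwrite(f"pics/m_{n}.png",cv2.resize(o[y0:y1,x0:x1,::-1],None,fx=4,fy=4,interpolation=0))
E
```

```text
Traceback (most recent call last):
ValueError: max() iterable argument is empty
```

```bash
python3 - <<'E'
import cv2
t=cv2.imread("pics/top0.png");s=cv2.imread("pics/scene0.png")
ht=cv2.cvtColor(t,cv2.COLOR_BGR2HSV);hs=cv2.cvtColor(s,cv2.COLOR_BGR2HSV)
for p in[(215,252),(300,250),(320,250),(350,240),(253,200),(245,222)]:print(p,t[p[1],p[0]],ht[p[1],p[0]])
for p in[(405,270),(300,280),(320,262),(380,250)]:print(p,s[p[1],p[0]],hs[p[1],p[0]])
E
```

```text
(215, 252) [114 147 108] [ 65  68 147]
(300, 250) [ 68  91 139] [ 10 130 139]
(320, 250) [204 215 227] [ 14  26 227]
(350, 240) [ 96 139 190] [ 14 126 190]
(253, 200) [ 84 100  94] [ 41  41 100]
(245, 222) [ 90 116  91] [ 59  57 116]
(405, 270) [70 95 59] [69 97 95]
(300, 280) [ 67 107 153] [ 14 143 153]
(320, 262) [159 174 189] [ 15  40 189]
(380, 250) [53 72 44] [70 99 72]
```

```bash
cat > m.py <<'E'
from h import *
for n,gb,sb in(("top",(185,170,270,280),(285,205,360,300)),("scene",(360,205,425,285),(280,225,355,300))):
    c=cam(n); im=c["color"]; hsv=cv2.cvtColor(im,cv2.COLOR_RGB2HSV)
    H,S,V=[hsv[...,i].astype(int) for i in range(3)]; R,G,B=[im[...,i].astype(int) for i in range(3)]
    def box(b):
        m=np.zeros(H.shape,bool); m[b[1]:b[3],b[0]:b[2]]=1; return m
    g=(G>R+3)&(G>B+8)&box(gb)
    k=max(big(g),key=cv2.contourArea); print(n,"green z12",rect(onz(c,k.reshape(-1,2),.012)))
    b=(V<(150 if n=="top" else 115))&(S>70)&(H<13)&box(sb)
    bo=(b|((S<70)&box(sb))).astype(np.uint8)
    k=max(big(b),key=cv2.contourArea); print(n,"board z12",rect(onz(c,k.reshape(-1,2),.012)))
    s=(S<65)&(V>75)&box(sb)
    k=max(big(s),key=cv2.contourArea); print(n,"stem z28",rect(onz(c,k.reshape(-1,2),.028)),cv2.contourArea(k))
    w=(S<45)&(V>(190 if n=="top" else 150))&box(gb)
    for q in big(w):
        if 2<cv2.contourArea(q)<70:
            M=cv2.moments(q); uv=[M["m10"]/M["m00"],M["m01"]/M["m00"]]; print("  white",np.round(uv,1),cv2.contourArea(q),np.round(onz(c,uv,.013)[0]*1000,1))
    o=im.copy(); o[g]=[255,0,255]; o[b]=[0,255,255]; o[s]=[255,255,0]; o[w]=[255,0,0]
    x0,y0,x1,y1=(180,160,370,300) if n=="top" else (270,200,430,310)
    cv2.imwrite(f"pics/m_{n}.png",cv2.resize(o[y0:y1,x0:x1,::-1],None,fx=4,fy=4,interpolation=0))
E
python3 m.py
```

```text
top green z12 [554.24 175.16 167.79  88.47 -21.65]
top board z12 [481.03 -55.18 148.67  46.06  -8.55]
top stem z28 [485.76 -22.98 145.05  32.23  -8.24] 877.0
  white [229.7 258.7] 15.5 [475.7 171.6  13. ]
  white [200.5 247.2] 15.0 [501.2 235.1  13. ]
  white [217.8 238.4] 63.5 [519.9 197.6  13. ]
  white [254.6 196.2] 7.0 [611.6 118.2  13. ]
  white [231.9 200.1] 67.0 [603.5 167.8  13. ]
  white [225.5 186. ] 10.0 [635.1 182.1  13. ]
scene green z12 [558.66 171.43 171.26  89.59 -21.54]
scene board z12 [489.34 -26.05 152.81 111.59  -8.43]
scene stem z28 [484.69 -24.11 154.29  34.33  -8.49] 484.0
  white [412.4 268.1] 5.5 [632.9 182.4  13. ]
  white [400.5 247.2] 45.0 [559.5 201.   13. ]
  white [373. 232.] 4.0 [473.8 170.5  13. ]
  white [391.8 224. ] 30.0 [478.4 234.3  13. ]
```

View pics/m_top.png

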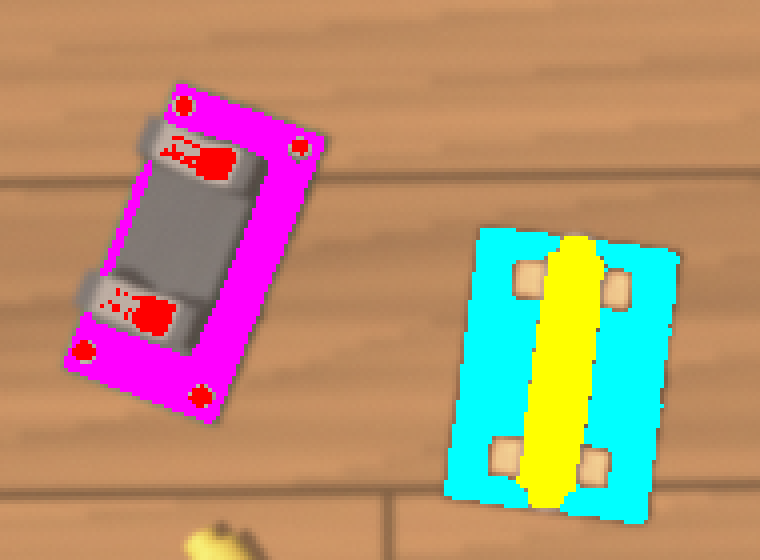

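View pics/m_scene.png

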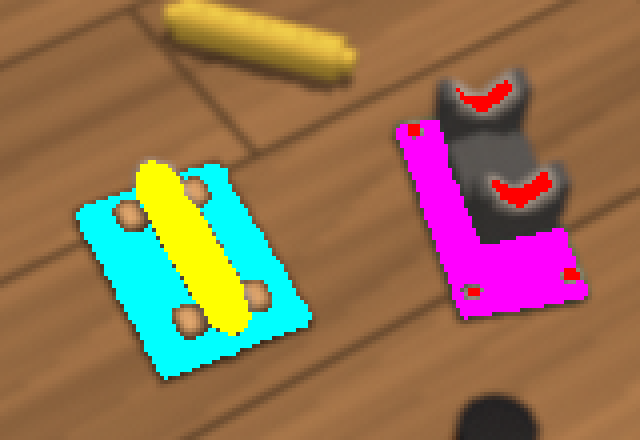

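Stem: about (485.5, −23.5) mm, angle −8.4°. V-block: screw means (555.9, 176.8) from the top view and (553.3, 176.5) from the scene view, angle −21.5°. Next I'll work out the moves.

```bash
cat > go.py <<'E'
import sys,numpy as np
from station import state
from scipy.spatial.transform import Rotation as Ro
# args: x y z(mm) stemangle(deg)
x,y,z,a=map(float,sys.argv[1:5]); s=state()
w,i,j,k=s["tcp_rot"]; R=Ro.from_quat([i,j,k,w]).as_matrix()
d=np.array([x,y,z])/1000-s["ee_pos"]
xa=np.degrees(np.arctan2(R[1,0],R[0,0])); za=np.degrees(np.arctan2(R[1,2],R[0,2]))
e=(a-za+90)%180-90   # tool z along stem; world yaw needed
print("t",s["t"],"pos",np.round(np.array(s["ee_pos"])*1000,1),"x-ang",xa.round(2),"z-ang",za.round(2),"ydir",R[:,1].round(4),"q7",np.round(s["joint_positions"],2))
print("world yaw err deg",e.round(2)," yaw units (about tool y):",(e/8*np.sign(R[2,1])).round(3))
print("tool units now:",np.round(R.T@d/.025,2),"F",np.round(s["contact_force"],1),"gap",round(s["finger_gap"],4))
c=np.radians(e); Rn=Ro.from_rotvec([0,0,c]).as_matrix()@R
print("tool units after yaw:",np.round(Rn.T@d/.025,2))
E
python3 go.py 485.5 -23.5 150 -8.4
```

```text
t 0.25 pos [ 280.5 -613.7  205.1] x-ang -65.44 z-ang 24.56 ydir [-3.e-04  5.e-04 -1.e+00] q7 [ 0.99  0.43  0.07  1.61 -0.03  1.11 -0.07]
world yaw err deg -32.96  yaw units (about tool y): 4.12
tool units now: [-18.06   2.22  17.27] F [-0.7 -0.2 -0.5] gap 0.0937
tool units after yaw: [-24.55   2.22   4.66]
```

Request:
{"method": "send_rows", "body": {"moves": [[[-1,0,0.95],0,0.8],[[-1,0,0.95],0,0.8],[[-1,0,0.95],0,0.8],[[-1,0,0.95],0,0.8],[[-1,0,0.95],0,0.8],[[-1,0,0.95],0,0.8],[[-1,0,0.95],0,0.8],[[-1,0,0.95],0,0.8],[[-1,0,0.95],0,0.8],[[-1,0,0.95],0,0.8],[[-1,0,0.95],0,0.8],[[-1,0,0.95],0,0.8]]}}

```text
t: 1.45
ee_pos: [0.4168, -0.2116, 0.2039]
tcp_rot: [-0.593, 0.594, -0.384, 0.384]
contact_force: [0.1, -0.5, -0.3]
finger_gap: 0.075
```

```bash
python3 go.py 485.5 -23.5 150 -8.4
```

```text
t 1.45 pos [ 416.8 -211.6  203.9] x-ang -65.85 z-ang 24.15 ydir [-0.0012 -0.0014 -1.    ] q7 [ 0.5   0.1  -0.18  2.05  0.02  1.   -0.84]
world yaw err deg -32.55  yaw units (about tool y): 4.068
tool units now: [-5.74  2.14  5.59] F [ 0.1 -0.5 -0.3] gap 0.075
tool units after yaw: [-7.85  2.15  1.62]
```

Request:
{"method": "send_rows", "body": {"moves": [[[-1,0.2,0.95],0,0.8],[[-1,0.2,0.95],0,0.8],[[-1,0.2,0.95],0,0.8],[[-1,0.2,0.95],0,0.8],[[-0.8,0.2,0.8],0,0.8],[[0,0,0],0.8,0.8],[[0,0,0],0.8,0.8],[[0,0,0],0.8,0.8],[[0,0,0],0.8,0.8],[[0,0,0],0.8,0.8],[[0,0,0],0,0.8]]}}

```text
t: 2.55
ee_pos: [0.4753, -0.0424, 0.1787]
tcp_rot: [-0.461, 0.461, -0.535, 0.537]
contact_force: [-0.3, -0.9, 0.5]
finger_gap: 0.0751
```

```bash
python3 go.py 485.5 -23.5 80 -8.4
```

```text
t 2.55 pos [475.3 -42.4 178.7] x-ang -98.61 z-ang -8.61 ydir [ 0.0017 -0.0011 -1.    ] q7 [ 0.21  0.15 -0.28  2.05  0.05  0.95 -1.82]
world yaw err deg 0.21  yaw units (about tool y): -0.026
tool units now: [-0.81  3.95  0.28] F [-0.3 -0.9  0.5] gap 0.0751
tool units after yaw: [-0.81  3.95  0.28]
```

Request:
{"method": "send_rows", "body": {"moves": [[[-0.4,0.5,0.15],0,0.8],[[-0.4,0.9,0.15],0,0.8],[[0,0.9,0],0,0.8],[[0,0.9,0],0,0.8],[[0,0.7,0],0,0.8],[[0,0,0],0,0.8]]}}

```text
t: 3.15
ee_pos: [0.4875, -0.0232, 0.0791]
tcp_rot: [-0.468, 0.466, -0.53, 0.532]
contact_force: [0.3, -0.6, 0.4]
finger_gap: 0.0755
```

```bash
python3 go.py 485.5 -23.5 15.5 -8.4; python3 - <<'E'
from h import *
for n,b in(("top",(270,180,370,310)),("scene",(260,190,400,310))):
    c=cam(n);i=c["color"][b[1]:b[3],b[0]:b[2],::-1];cv2.imwrite(f"pics/pre_{n}.png",cv2.resize(i,None,fx=4.5,fy=4.5,interpolation=cv2.INTER_CUBIC))
E
```

```text
t 3.15 pos [487.5 -23.2  79.1] x-ang -97.34 z-ang -7.34 ydir [ 0.0051 -0.0011 -1.    ] q7 [ 0.16  0.3  -0.28  2.12  0.13  0.73 -1.9 ]
world yaw err deg -1.06  yaw units (about tool y): 0.133
tool units now: [ 0.02  2.54 -0.09] F [ 0.3 -0.6  0.4] gap 0.0755
tool units after yaw: [ 0.02  2.54 -0.09]
```

View pics/pre_top.png

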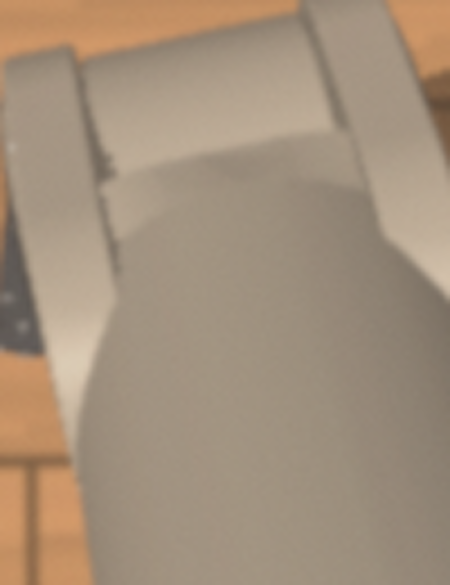

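View pics/pre_scene.png

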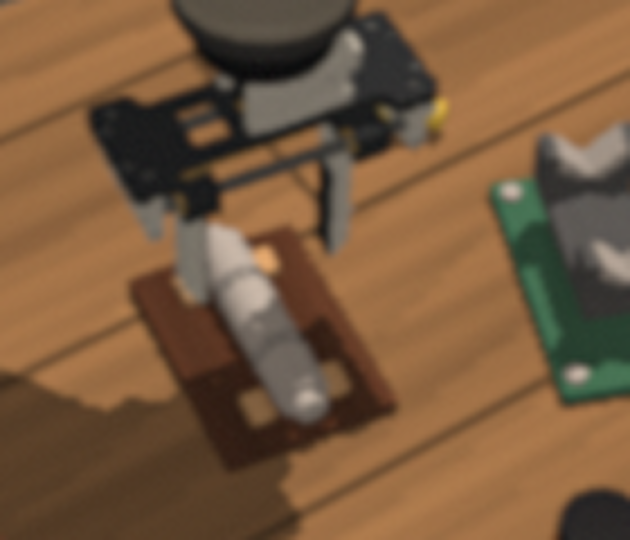

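The arm hides the stem in the top view. The scene view shows the open fingers either side of the stem, above its middle. Going down.

Request:
{"method": "send_rows", "body": {"moves": [[[0,0.5,-0.1],0.13,0.8],[[0,0.7,0],0,0.8],[[0,0.6,0],0,0.8],[[0,0.4,0],0,0.8],[[0,0.2,0],0,0.8],[[0,0,0],0,0.8]]}}

```text
t: 3.85
ee_pos: [0.4893, -0.0232, 0.0215]
tcp_rot: [-0.465, 0.458, -0.532, 0.54]
contact_force: [-0.6, -0.2, 0.3]
finger_gap: 0.0753
```

```bash
python3 go.py 485.5 -23.5 15.5 -8.4
```

```text
t 3.85 pos [489.3 -23.2  21.5] x-ang -98.55 z-ang -8.55 ydir [ 0.0154 -0.0015 -0.9999] q7 [ 0.13  0.39 -0.25  2.16  0.18  0.59 -1.97]
world yaw err deg 0.15  yaw units (about tool y): -0.018
tool units now: [ 0.03  0.24 -0.15] F [-0.6 -0.2  0.3] gap 0.0753
tool units after yaw: [ 0.03  0.24 -0.15]
```

Request:
{"method": "send_rows", "body": {"moves": [[[0.03,0.15,-0.15],0,0.8],[[0,0.08,0],0,0.8],[[0,0,0],0,0.8]]}}

```text
t: 4.15
ee_pos: [0.4859, -0.0235, 0.0164]
tcp_rot: [-0.465, 0.457, -0.532, 0.54]
contact_force: [0.3, 0.3, 0.0]
finger_gap: 0.0749
```

```bash
python3 go.py 485.5 -23.5 15.5 -8.4
```

```text
t 4.15 pos [485.9 -23.5  16.4] x-ang -98.56 z-ang -8.56 ydir [ 0.017  -0.0016 -0.9999] q7 [ 0.13  0.4  -0.25  2.17  0.18  0.57 -1.98]
world yaw err deg 0.16  yaw units (about tool y): -0.02
tool units now: [ 0.    0.03 -0.02] F [0.3 0.3 0. ] gap 0.0749
tool units after yaw: [ 0.    0.03 -0.02]
```

Request:
{"method": "send_rows", "body": {"moves": [[[0,0,0],0,0.5],[[0,0,0],0,0.4],[[0,0,0],0,0.2],[[0,0,0],0,0.1],[[0,0,0],0,0.1],[[0,0,0],0,0.1],[[0,0,0],0,0.1],[[0,0,0],0,0.1]]}}

```text
t: 4.95
ee_pos: [0.4866, -0.0235, 0.0172]
tcp_rot: [-0.466, 0.457, -0.531, 0.541]
contact_force: [-0.3, 0.3, 0.8]
finger_gap: 0.0308
```

```bash
python3 go.py 485.5 -23.5 15.5 -8.4
```

```text
t 4.95 pos [486.6 -23.5  17.2] x-ang -98.57 z-ang -8.57 ydir [ 0.0184 -0.0016 -0.9998] q7 [ 0.13  0.4  -0.25  2.17  0.18  0.57 -1.98]
world yaw err deg 0.17  yaw units (about tool y): -0.021
tool units now: [ 0.01  0.07 -0.05] F [-0.3  0.3  0.8] gap 0.0308
tool units after yaw: [ 0.01  0.07 -0.05]
```

Request:
{"method": "send_rows", "body": {"moves": [[[0,-0.2,0],0,0.1],[[0,-0.5,0],0,0.1],[[0,-0.8,0],0,0.1],[[0,-1,0],0,0.1],[[0,-1,0],0,0.1],[[0,-1,0],0,0.1],[[0,-0.8,0],0,0.1],[[0,0,0],0,0.1],[[0,0,0],0,0.1]]}}

```text
t: 5.85
ee_pos: [0.4818, -0.0229, 0.1595]
tcp_rot: [-0.466, 0.457, -0.531, 0.54]
contact_force: [-0.5, -0.1, -3.9]
finger_gap: 0.0316
```

```bash
python3 go.py 555 176 145 -21.5; python3 - <<'E'
from h import *
for n,b in(("scene",(260,150,430,300)),):
    c=cam(n);i=c["color"][b[1]:b[3],b[0]:b[2],::-1];cv2.imwrite(f"pics/lift_{n}.png",cv2.resize(i,None,fx=4,fy=4,interpolation=cv2.INTER_CUBIC))
E
```

```text
t 5.85 pos [481.8 -22.9 159.5] x-ang -98.51 z-ang -8.51 ydir [ 0.0172 -0.0011 -0.9999] q7 [ 0.18  0.17 -0.3   2.07  0.07  0.89 -1.87]
world yaw err deg -12.99  yaw units (about tool y): 1.623
tool units now: [-8.3   0.62  1.71] F [-0.5 -0.1 -3.9] gap 0.0316
tool units after yaw: [-8.47  0.59 -0.2 ]
```

View pics/lift_scene.png

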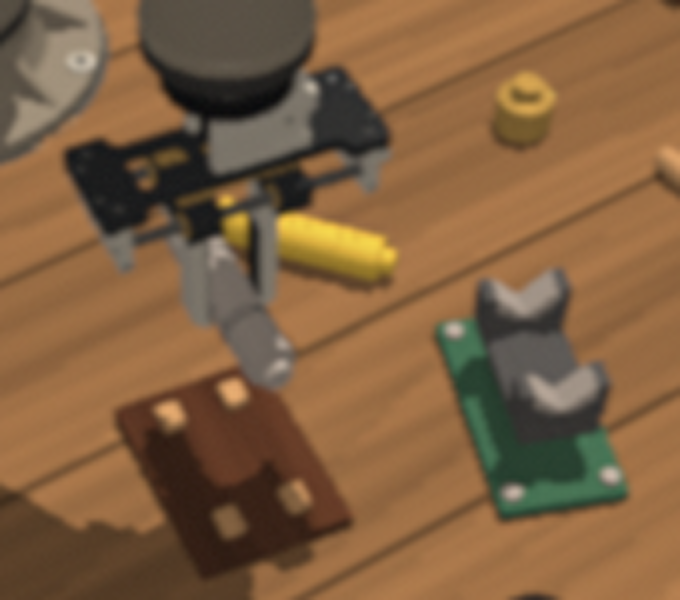

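Request:
{"method": "send_rows", "body": {"moves": [[[-0.3,0,0],0.5,0.1],[[-0.6,0,0],0.6,0.1],[[-0.8,0,0],0.5,0.1],[[-0.8,0,0],0,0.1],[[-0.8,0,0],0,0.1],[[-0.8,0,0],0,0.1],[[-0.8,0,0],0,0.1],[[-0.8,0,0],0,0.1],[[-0.7,0,0],0,0.1],[[-0.5,0,0],0,0.1],[[-0.3,0,0],0,0.1],[[0,0,0],0,0.1]]}}

```text
t: 7.1
ee_pos: [0.5377, 0.1507, 0.1454]
tcp_rot: [-0.394, 0.398, -0.586, 0.586]
contact_force: [0.1, 0.1, -3.1]
finger_gap: 0.0311
```

```bash
python3 go.py 555 176 130 -21.5
```

```text
t 7.1 pos [537.7 150.7 145.4] x-ang -111.9 z-ang -21.9 ydir [-0.0051 -0.0039 -1.    ] q7 [-0.1   0.33 -0.35  1.91  0.14  0.94 -2.47]
world yaw err deg 0.4  yaw units (about tool y): -0.051
tool units now: [-1.2   0.61  0.27] F [ 0.1  0.1 -3.1] gap 0.0311
tool units after yaw: [-1.2   0.61  0.28]
```

Request:
{"method": "send_rows", "body": {"moves": [[[-0.4,0,0.1],0,0.1],[[-0.4,0,0.1],0,0.1],[[-0.3,0,0.05],-0.05,0.1],[[-0.05,0,0],0,0.1],[[0,0,0],0,0.1]]}}

```text
t: 7.6
ee_pos: [0.5555, 0.1751, 0.1448]
tcp_rot: [-0.395, 0.4, -0.584, 0.585]
contact_force: [-0.0, -0.1, -4.1]
finger_gap: 0.031
```

```bash
python3 go.py 555 176 130 -21.5; python3 - <<'E'
from h import *
for n,b in(("scene",(320,140,480,300)),("top",(150,130,310,290))):
    c=cam(n);i=c["color"][b[1]:b[3],b[0]:b[2],::-1];cv2.imwrite(f"pics/over_{n}.png",cv2.resize(i,None,fx=3.7,fy=3.7,interpolation=cv2.INTER_CUBIC))
E
```

```text
t 7.6 pos [555.5 175.1 144.8] x-ang -111.58 z-ang -21.58 ydir [-0.0056 -0.0048 -1.    ] q7 [-0.14  0.36 -0.35  1.85  0.15  0.96 -2.5 ]
world yaw err deg 0.08  yaw units (about tool y): -0.01
tool units now: [-0.03  0.59 -0.03] F [-0.  -0.1 -4.1] gap 0.031
tool units after yaw: [-0.03  0.59 -0.03]
```

View pics/over_scene.png

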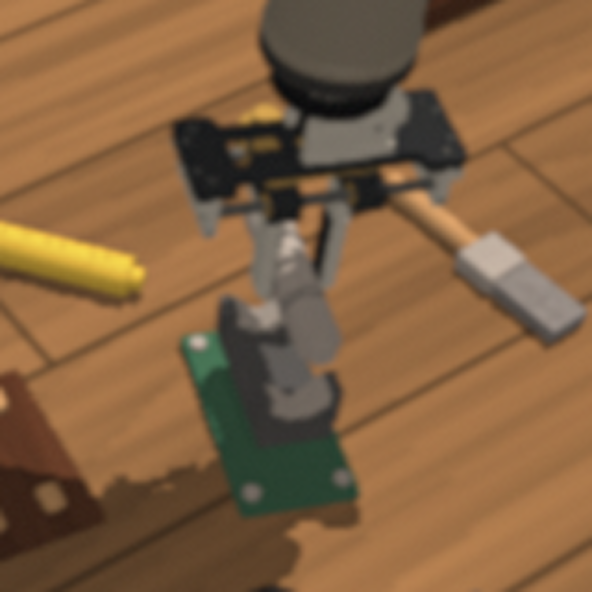

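View pics/over_top.png

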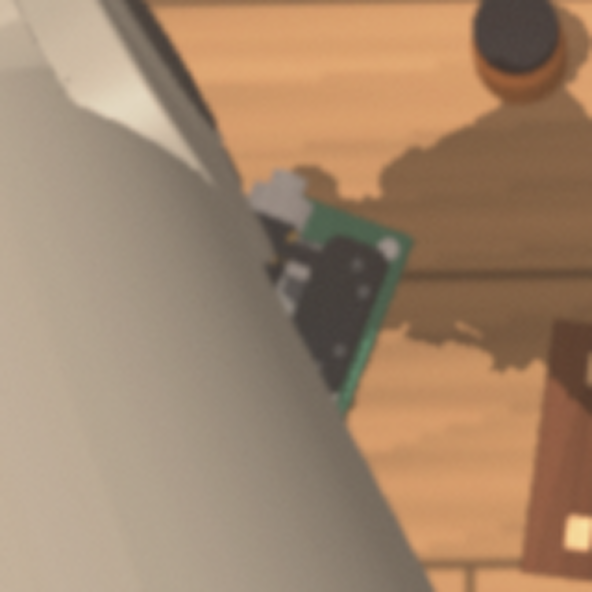

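The stem is over the Vs and lined up with the groove. Going down slowly while watching the force.

Request:
{"method": "send_rows", "body": {"moves": [[[0,0.4,0],0,0.1],[[0,0.5,0],0,0.1],[[0,0.5,0],0,0.1],[[0,0.4,0],0,0.1],[[0,0.3,0],0,0.1],[[0,0.1,0],0,0.1],[[0,0,0],0,0.1]]}}

```text
t: 8.4
ee_pos: [0.5538, 0.173, 0.0836]
tcp_rot: [-0.394, 0.401, -0.585, 0.585]
contact_force: [0.3, -0.3, -3.1]
finger_gap: 0.0312
```

```bash
python3 go.py 555.3 176 80 -21.5; python3 - <<'E'
from h import *
for n,b in(("scene",(330,150,450,290)),):
    c=cam(n);i=c["color"][b[1]:b[3],b[0]:b[2],::-1];cv2.imwrite(f"pics/near_{n}.png",cv2.resize(i,None,fx=4.2,fy=4.2,interpolation=cv2.INTER_CUBIC))
E
```

```text
t 8.4 pos [553.8 173.   83.6] x-ang -111.65 z-ang -21.66 ydir [-0.0079 -0.006  -1.    ] q7 [-0.15  0.44 -0.33  1.9   0.19  0.84 -2.53]
world yaw err deg 0.16  yaw units (about tool y): -0.019
tool units now: [-0.13  0.14  0.01] F [ 0.3 -0.3 -3.1] gap 0.0312
tool units after yaw: [-0.13  0.14  0.01]
```

View pics/near_scene.png

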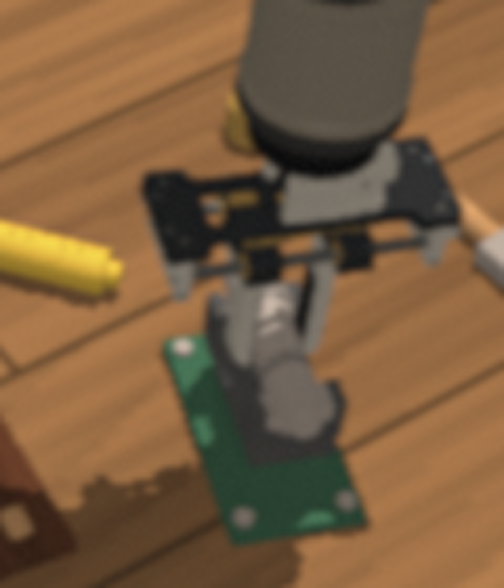

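Request:
{"method": "send_rows", "body": {"moves": [[[-0.12,0,0],0,0.1],[[0,0.06,0],0,0.1],[[0,0.06,0],0,0.1],[[0,0,0],0,0.1]]}}

```text
t: 8.85
ee_pos: [0.556, 0.1766, 0.0819]
tcp_rot: [-0.395, 0.4, -0.585, 0.585]
contact_force: [1.0, -0.1, -3.6]
finger_gap: 0.0309
```

```bash
python3 go.py 555.3 176 80 -21.5
```

```text
t 8.85 pos [556.  176.6  81.9] x-ang -111.65 z-ang -21.65 ydir [-0.0053 -0.0051 -1.    ] q7 [-0.16  0.44 -0.33  1.9   0.19  0.84 -2.54]
world yaw err deg 0.15  yaw units (about tool y): -0.019
tool units now: [ 0.03  0.08 -0.02] F [ 1.  -0.1 -3.6] gap 0.0309
tool units after yaw: [ 0.03  0.08 -0.02]
```

Request:
{"method": "send_rows", "body": {"moves": [[[0,0.06,0],0,0.1],[[0,0.06,0],0,0.1],[[0,0,0],0,0.1]]}}

```text
t: 9.15
ee_pos: [0.5561, 0.1764, 0.0795]
tcp_rot: [-0.395, 0.4, -0.584, 0.586]
contact_force: [-3.1, -1.3, 3.6]
finger_gap: 0.0314
```

```bash
python3 go.py 555.3 176 80 -21.5
```

```text
t 9.15 pos [556.1 176.4  79.5] x-ang -111.66 z-ang -21.67 ydir [-0.0048 -0.0054 -1.    ] q7 [-0.16  0.45 -0.33  1.9   0.19  0.83 -2.54]
world yaw err deg 0.17  yaw units (about tool y): -0.021
tool units now: [ 0.03 -0.02 -0.03] F [-3.1 -1.3  3.6] gap 0.0314
tool units after yaw: [ 0.03 -0.02 -0.03]
```

Contact at the expected height with little sideways force. Releasing so that the stem settles in the Vs by itself.

Request:
{"method": "send_rows", "body": {"moves": [[[0.03,0,-0.03],0,0.1],[[0,0,0],0,0.1],[[0,0,0],0,0.36],[[0,0,0],0,0.4],[[0,0,0],0,0.5],[[0,0,0],0,0.6],[[0,0,0],0,0.6]]}}

```text
t: 9.85
ee_pos: [0.5559, 0.1763, 0.0799]
tcp_rot: [-0.395, 0.399, -0.584, 0.586]
contact_force: [0.3, -0.2, 0.6]
finger_gap: 0.0555
```

```bash
python3 go.py 555.3 176 130 -21.5; python3 - <<'E'
from h import *
for n,b in(("scene",(330,150,450,290)),):
    c=cam(n);i=c["color"][b[1]:b[3],b[0]:b[2],::-1];cv2.imwrite(f"pics/rel_{n}.png",cv2.resize(i,None,fx=4.2,fy=4.2,interpolation=cv2.INTER_CUBIC))
E
```

```text
t 9.85 pos [555.9 176.3  79.9] x-ang -111.66 z-ang -21.66 ydir [-0.0031 -0.0045 -1.    ] q7 [-0.16  0.44 -0.33  1.9   0.19  0.83 -2.54]
world yaw err deg 0.16  yaw units (about tool y): -0.02
tool units now: [ 0.03 -2.   -0.02] F [ 0.3 -0.2  0.6] gap 0.0555
tool units after yaw: [ 0.03 -2.   -0.02]
```

View pics/rel_scene.png

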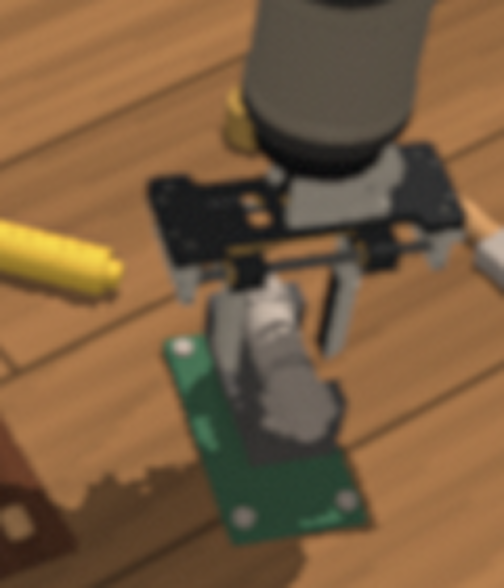

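Request:
{"method": "send_rows", "body": {"moves": [[[0,-0.3,0],0,0.6],[[0,-0.6,0],0,0.6],[[0,-0.8,0],0,0.6],[[0,-0.8,0],0,0.6],[[0,-0.6,0],0,0.6],[[0.8,0,0],0,0.2],[[1,0,0],0,0],[[1,0,0],0,0],[[1,0,0],0,0],[[1,0,0],0,0],[[1,0,0],0,0],[[1,0,0],0,0],[[0.6,0,0],0,0],[[0,0,0],0,0]]}}

```text
t: 11.3
ee_pos: [0.4879, 0.0011, 0.1777]
tcp_rot: [-0.401, 0.395, -0.582, 0.587]
contact_force: [-0.0, 0.4, 0.1]
finger_gap: 0.0007
```

```bash
python3 go.py 555.3 176 120 -21.5; python3 - <<'E'
from h import *
for n,b in(("scene",(330,170,470,300)),("top",(160,150,300,290))):
    c=cam(n);cv2.imwrite(f"pics/seatfull_{n}.png",c["color"][...,::-1]);i=c["color"][b[1]:b[3],b[0]:b[2],::-1];cv2.imwrite(f"pics/seat_{n}.png",cv2.resize(i,None,fx=4.2,fy=4.2,interpolation=cv2.INTER_CUBIC))
E
```

```text
t 11.3 pos [487.9   1.1 177.7] x-ang -111.51 z-ang -21.51 ydir [ 1.010e-02 -9.000e-04 -9.999e-01] q7 [ 0.13  0.16 -0.29  2.04  0.06  0.94 -2.14]
world yaw err deg 0.01  yaw units (about tool y): -0.002
tool units now: [-7.49  2.33 -0.08] F [-0.   0.4  0.1] gap 0.0007
tool units after yaw: [-7.49  2.33 -0.08]
```

View pics/seat_scene.png

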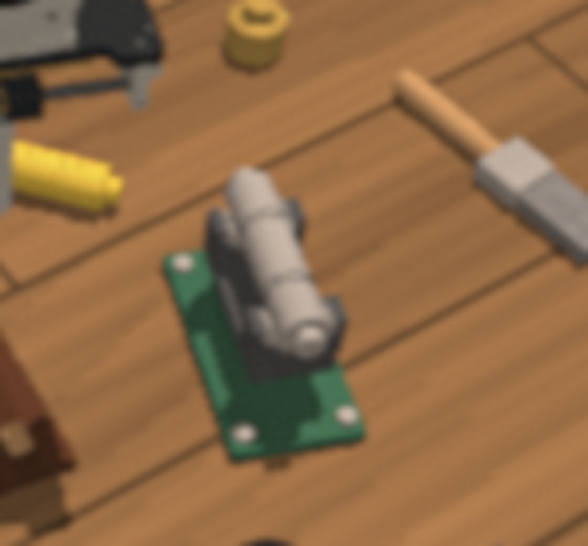

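View pics/seat_top.png

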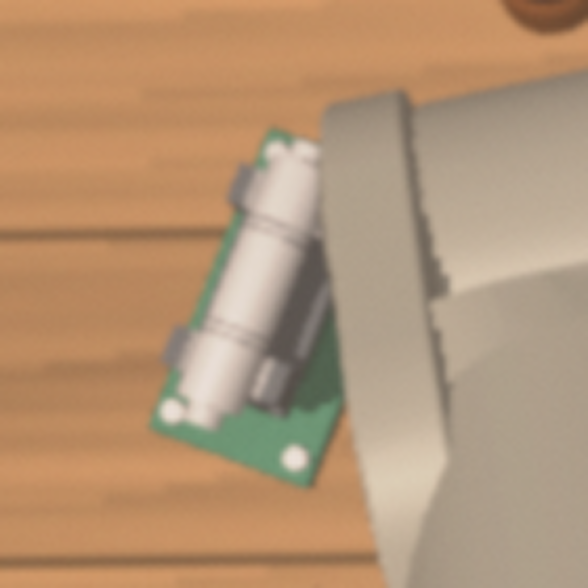

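```bash
python3 - <<'E'
from h import *
c=cam("top");uv=np.array([[308,146],[203,421]])/4.2+[160,150]
P=onz(c,uv,.09)*1000;print(P.round(1),P.mean(0).round(1),np.linalg.norm(P[0]-P[1]),np.degrees(np.arctan2(*(P[0]-P[1])[1::-1])))
r=np.array([[272,227],[233,328]])/4.2+[160,150];Q=onz(c,r,.106)*1000;print("rings",Q.round(1),Q.mean(0))
c=cam("scene");uv=np.array([[248,172],[312,340]])/4.2+[330,170]
P=onz(c,uv,.093)*1000;print(P.round(1),P.mean(0).round(1),np.linalg.norm(P[0]-P[1]))
r=np.array([[263,214],[290,280]])/4.2+[330,170];Q=onz(c,r,.104)*1000;print("rings",Q.round(1),Q.mean(0))
E
```

```text
[[620.4 151.4  90. ]
 [487.8 200.6  90. ]] [554.1 176.   90. ] 141.3997947840952 -20.359519783590866
rings [[578.1 165.3 106. ]
 [530.2 183.3 106. ]] [554.10920558 174.29115507 106.        ]
[[488.7 205.   93. ]
 [620.  151.2  93. ]] [554.3 178.1  93. ] 141.87241811371297
rings [[530.  183.  104. ]
 [582.  162.9 104. ]] [556.01255074 172.9561428  104.        ]
```

The stem is seated. Its middle comes out near (554.5, 176) in both views, against a base centre of about (555, 176.3), so it sticks out evenly. Returning with the fingers shut to press.

Request:
{"method": "send_rows", "body": {"moves": [[[-0.8,0,0],0,0],[[-1,0,0],0,0],[[-1,0,0],0,0],[[-1,0,0],0,0],[[-1,0,0],0,0],[[-1,0,0],0,0],[[-0.9,0,0],0,0],[[-0.5,0,0],0,0],[[0,0,0],0,0]]}}

```text
t: 12.4
ee_pos: [0.5559, 0.1875, 0.1775]
tcp_rot: [-0.404, 0.399, -0.581, 0.583]
contact_force: [-0.0, -0.1, -0.8]
finger_gap: 0.0005
```

```bash
python3 go.py 555 176 120 -21.5
```

```text
t 12.4 pos [555.9 187.5 177.5] x-ang -110.78 z-ang -20.79 ydir [ 0.0077  0.0031 -1.    ] q7 [-0.13  0.33 -0.37  1.83  0.14  1.   -2.49]
world yaw err deg -0.71  yaw units (about tool y): 0.089
tool units now: [0.45 2.3  0.12] F [-0.  -0.1 -0.8] gap 0.0005
tool units after yaw: [0.45 2.3  0.12]
```

Request:
{"method": "send_rows", "body": {"moves": [[[0.42,0,0.12],0.09,0],[[0,0.5,0],0,0],[[0,0.7,0],0,0],[[0,0.6,0],0,0],[[0,0.4,0],0,0],[[0,0,0],0,0]]}}

```text
t: 13.0
ee_pos: [0.5539, 0.1688, 0.1182]
tcp_rot: [-0.398, 0.394, -0.585, 0.587]
contact_force: [0.1, 0.3, 0.3]
finger_gap: 0.0005
```

```bash
python3 go.py 555 176 110 -21.5
```

```text
t 13.0 pos [553.9 168.8 118.2] x-ang -111.93 z-ang -21.93 ydir [ 6.9e-03  2.0e-04 -1.0e+00] q7 [-0.12  0.38 -0.35  1.89  0.17  0.89 -2.51]
world yaw err deg 0.43  yaw units (about tool y): -0.054
tool units now: [-0.28  0.33 -0.07] F [0.1 0.3 0.3] gap 0.0005
tool units after yaw: [-0.28  0.33 -0.07]
```

Request:
{"method": "send_rows", "body": {"moves": [[[-0.27,0,-0.05],-0.05,0],[[0,0,0],0,0],[[0,0.2,0],0,0],[[0,0,0],0,0]]}}

```text
t: 13.4
ee_pos: [0.5561, 0.1757, 0.1142]
tcp_rot: [-0.4, 0.395, -0.583, 0.586]
contact_force: [0.3, 0.0, -0.5]
finger_gap: 0.0005
```

```bash
python3 go.py 555 176 106 -21.5
```

```text
t 13.4 pos [556.1 175.7 114.2] x-ang -111.55 z-ang -21.55 ydir [ 8.6e-03  5.0e-04 -1.0e+00] q7 [-0.13  0.39 -0.35  1.89  0.18  0.88 -2.52]
world yaw err deg 0.05  yaw units (about tool y): -0.006
tool units now: [ 0.    0.33 -0.05] F [ 0.3  0.  -0.5] gap 0.0005
tool units after yaw: [ 0.    0.33 -0.05]
```

Aligned. Down to contact in small steps.

Request:
{"method": "send_rows", "body": {"moves": [[[0,0.12,-0.03],0,0],[[0,0.1,0],0,0],[[0,0.06,0],0,0],[[0,0,0],0,0]]}}

```text
t: 13.8
ee_pos: [0.5556, 0.1761, 0.107]
tcp_rot: [-0.401, 0.395, -0.583, 0.586]
contact_force: [0.2, 0.0, -0.4]
finger_gap: 0.0
```

```bash
python3 go.py 555 176 101 -21.5
```

```text
t 13.8 pos [555.6 176.1 107. ] x-ang -111.54 z-ang -21.54 ydir [ 9.3e-03  7.0e-04 -1.0e+00] q7 [-0.14  0.4  -0.35  1.9   0.18  0.87 -2.53]
world yaw err deg 0.04  yaw units (about tool y): -0.005
tool units now: [ 0.01  0.24 -0.02] F [ 0.2  0.  -0.4] gap 0.0
tool units after yaw: [ 0.01  0.24 -0.02]
```

Request:
{"method": "send_rows", "body": {"moves": [[[0,0.06,0],0,0],[[0,0.04,0],0,0],[[0,0,0],0,0]]}}

```text
t: 14.1
ee_pos: [0.5559, 0.1762, 0.1047]
tcp_rot: [-0.401, 0.395, -0.583, 0.586]
contact_force: [-1.9, -1.0, 4.8]
finger_gap: 0.0006
```

```bash
python3 go.py 555 176 101 -21.5
```

```text
t 14.1 pos [555.9 176.2 104.7] x-ang -111.54 z-ang -21.54 ydir [ 9.8e-03  8.0e-04 -1.0e+00] q7 [-0.14  0.41 -0.35  1.9   0.18  0.86 -2.53]
world yaw err deg 0.04  yaw units (about tool y): -0.006
tool units now: [ 0.02  0.15 -0.03] F [-1.9 -1.   4.8] gap 0.0006
tool units after yaw: [ 0.02  0.15 -0.03]
```

Request:
{"method": "send_rows", "body": {"moves": [[[0,0.06,-0.01],0,0],[[0,0.05,-0.01],0,0],[[0,0.03,0],0,0],[[0,0,0],0,0]]}}

```text
t: 14.5
ee_pos: [0.5559, 0.1762, 0.1023]
tcp_rot: [-0.401, 0.394, -0.583, 0.587]
contact_force: [-2.4, -1.0, 6.6]
finger_gap: 0.0005
```

```bash
python3 go.py 555 176 101 -21.5
```

```text
t 14.5 pos [555.9 176.2 102.3] x-ang -111.56 z-ang -21.57 ydir [ 1.090e-02  5.000e-04 -9.999e-01] q7 [-0.14  0.41 -0.35  1.9   0.19  0.85 -2.53]
world yaw err deg 0.07  yaw units (about tool y): -0.008
tool units now: [ 0.02  0.05 -0.03] F [-2.4 -1.   6.6] gap 0.0005
tool units after yaw: [ 0.02  0.05 -0.03]
```

Request:
{"method": "send_rows", "body": {"moves": [[[0,0.05,0],0,0],[[0,0.04,0],0,0],[[0,0.02,0],0,0]]}}

```text
t: 14.8
ee_pos: [0.5559, 0.1762, 0.1007]
tcp_rot: [-0.401, 0.394, -0.583, 0.587]
contact_force: [-3.9, -0.5, 9.1]
finger_gap: 0.0
```

```bash
python3 - <<'E'
from h import *
import time
for n,b in(("scene",(330,170,450,290)),("top",(160,130,300,290)),("scene",(330,170,450,290)),("scene",(330,170,450,290))):
    s=state();print(s["t"],np.round(s["ee_pos"],4),np.round(s["contact_force"],1))
    c=cam(n);i=c["color"][b[1]:b[3],b[0]:b[2],::-1];cv2.imwrite(f"pics/press_{n}.png",cv2.resize(i,None,fx=3.7,fy=3.7,interpolation=cv2.INTER_CUBIC))
    cv2.imwrite(f"pics/pressfull_{n}.png",c["color"][...,::-1])
E
```

```text
14.8 [0.5559 0.1762 0.1007] [-3.9 -0.5  9.1]
14.85 [0.5559 0.1762 0.1007] [-2.8 -1.5  9. ]
14.9 [0.5559 0.1762 0.1008] [-3.7 -1.9  9.1]
14.95 [0.5559 0.1762 0.1008] [-3.8 -2.   9.3]
```

View pics/press_scene.png

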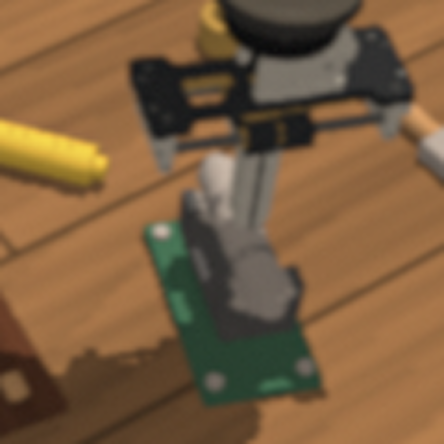

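View pics/pressfull_scene.png

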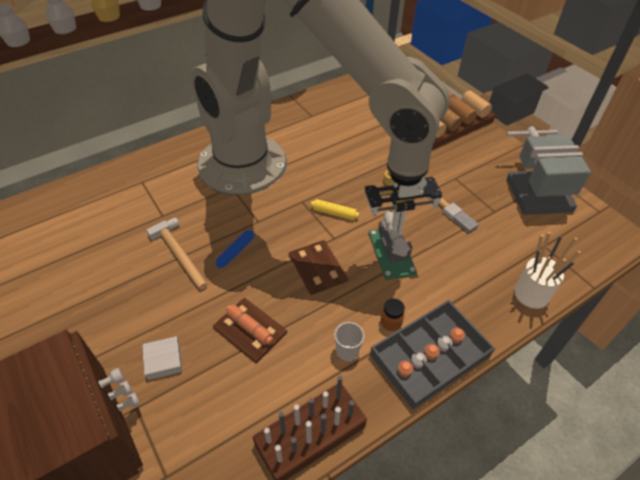

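```bash
python3 - <<'E'
from station import state,close_job
import numpy as np
print(close_job()); s=state(); print(s["t"],np.round(s["ee_pos"],4),np.round(s["contact_force"],1))
E
```

```text
the job is handed in; nothing more can be done
None
the job is handed in; nothing more can be done
```

I lifted the silver stem off its board, laid it in both Vs and let go so it seated itself. I then pressed its middle down with the fingers shut, and handed the job in at about 15 s while still pressing.

**Seating:** before pressing, both cameras put the stem's middle within about 2 mm of the V-block's centre, so it sticks out evenly. The axis angle, picked by hand from the top view, came out about 1.2° off the groove, within the 2.9° (0.05 rad) allowed.

**Pressing:** the fingertips had gone down about 5.2 mm and held steady over the last readings, pushing with about 9.1 N. Adding roughly 3.6 N for the stem's weight, that works out to about 5.6 mm of travel, which agrees with the fingertip drop.

**Disagreements and limits:**
- A sideways force of about 4 N remained on the tool. I estimated this still left well over 1 N on every V flank, but I couldn't measure the flanks directly.
- The scene camera's outline of the green base was about 5 mm off the screw positions, so I used the screws.

In the last scene picture, the copper stem and the bystanders in view look undisturbed. The arm partly hid the brass weight. No verdict was reported, and state could not be read after handing in.

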